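# Hallmark the large bangle on the bench marking press

### The arm

A 7-joint arm with a two-finger parallel gripper is mounted at the origin on the work surface. World frame = base frame: x ahead of the robot, y to its left, z up, the work surface at z = 0. Lengths are in m, angles in rad, forces in N, time in s.
With the tool pointing down it reaches from about 0.35 to 0.9 m from the base axis. Payload 19.9 kg.
Tool frame: the origin (TCP) lies between the finger pads; the fingertips stand 19 mm ahead of it and the grasp point (between the pads) is the TCP; z points along the fingers, y is the line along which they close (so a half turn about z gives the same grasp; the last joint's range is limited). The gripper opens to 94 mm and grips with 3 to 60 N. Pads are 16 mm wide; open, the fingers measure 119 mm over their backs; the gripper's body (75 mm by 177 mm) begins 78 mm behind the grasp point.
Start: joints at [-1.294, 0.417, -0.01, 1.614, 0.005, 1.111, -0.053], TCP at [0.196, 0.593, 0.224] pointing down, gripper open.
Joint ranges: [-2.81, 2.81], [-0.39, 2.02], [-1.27, 1.25], [0.06, 2.57], [-1.19, 4.33], [0.19, 2], [-2.82, 2.82]. Speed limits (rad/s): [1.89, 1.89, 2.39, 2.39, 3.01, 3.01, 3.01].

### API

Orientations are given as a 3x3 rotation matrix whose columns are the frame's x, y, z axes.
In Python, from rig import robot gives the robot as it stands. Calls block until the motion is done:
- robot.move_ptp(position, orientation): joint-space move of the TCP to a pose.
- robot.move_linear(position, velocity=0.15, frame=None, threshold=None): straight line of the TCP; frame=None keeps the orientation; velocity is the mean speed in m/s. With threshold (N) it stops when the force on the tool has changed by that much, and returns True; else False.
- robot.goto_joints(angles): joint-space move.
- robot.gripper_to(opening): finger opening in m; the grip force is fixed at half the most; returns when the fingers have stopped.
- robot.pause(seconds).
- robot.ik(position, orientation): joint angles nearest the present ones, or None.
- robot.get_state(): the state.
- robot.grab_frame(name): name is "side" or "top" or "wrist"; returns the picture (400x640x3 uint8, red, green, blue); there is no depth.
- robot.camera_info(name): a dict with "fx", "fy", "cx", "cy" (pixels), "rvec" (rotation vector, rad) and "tvec" (3), from world to camera coordinates, as OpenCV has them. Camera axes: x right, y down, z forward; pixel columns grow to the right and rows downward; lengths in m; the calibration is good to about 2 mm. A picture is of the moment at which its call begins: read the wrist's pose just before it. camera_info takes no time and is no camera call; for the wrist camera it gives the pose at the moment of the call.
A pose or a line that the arm cannot do raises robot.PlanningError and nothing moves.
- robot.sign_off(): hands the job in; it is judged then, once.
The state is a dict: "time": time; "qpos": joint angles; "joint_vel": joint speeds; "effort": joint torques, N m; "ee_pos": TCP position; "tool_rot": TCP orientation; "force": force on the tool from outside, world axes, zero at the start; "moment": the same for the moment, N m; "opening": finger opening in m; "grasp_force": force on a finger pad.
Only numpy, scipy, OpenCV 4.12 (cv2) and the standard library are available. Lean on these libraries where they do the work, as an engineer would, in place of code of your own. Each camera call takes 0.05 s, during which the arm holds its last target. There are 200 camera calls.

### The job

Hallmark the large bangle on the marking press: hang it over the free end of the press's horn, slide it back along the horn until it sits squarely against the shoulder under the punch, and let go of it. Then press the black palm knob all the way down to its stop and let it spring back up, leaving the bangle on the horn. Never bring the punch down on the bare horn, do not drop the bangle on the bench, and leave the two smaller bangles standing in their block and the other things on the bench where they are.

Things in the scene. Friction and masses are not known exactly. Their poses are not given: they have to be found in the camera images.
- bangle: The large bangle, to be marked: plain rigid silver-coloured hoop, 74 mm outside and 64 mm inside diameter, band 14 mm wide (along the hoop's axis) and 5 mm thick, 55 to 115 g. Origin at the hoop's centre; its y axis is the hoop's axis. It starts standing on its rim in one of the block's three slots (which one varies), its centre 49 mm and its top 86 mm above the bench.
- small_a: A smaller bangle, to be left alone: same look, 58 mm outside diameter, 50 mm inside, 14 mm wide. Origin at the hoop's centre, y axis along the hoop's axis. Stands in another slot, its top 70 mm above the bench.
- small_b: The other smaller bangle, to be left alone: as small_a.
- rack: Fixed dark wooden bangle block, 88 x 176 x 28 mm high, origin under its centre. Three slots at y = -60, 0 and +60 mm, each 66 mm long in x, 15.5 mm wide in y and 16 mm deep: every bangle's axis lies along the block's y axis.
- press: Fixed hand marking press, grey enamel, 263 mm high. Origin on the bench straight below the punch, z up. A level round steel horn sticks out to its own -x; the column (46 mm square, 208 mm high) stands at x = 51 to 97 mm. Base plate 18 mm high, x = -90 to 117 mm, 105 mm wide. A bangle hanging home on the horn has its centre at x = 0, y = 0, z = 73 mm, its axis along x.
- anvil (a point): Point on the top line of the horn straight below the punch, 105 mm above the bench; axes as the press. 7 mm further (+x) the horn meets the shoulder, a boss of 38 mm diameter on the same axis, which stops a 14 mm wide bangle right under the punch. The punch tip (7 mm diameter, in a 13 mm holder) is 17 mm above this point when up, 12 mm above a hanging bangle.
- horn_tip (a point): Point on the top line of the horn at its free end, 105 mm above the bench and 130 mm from anvil; axes as the press. The horn is a smooth bar of 24 mm diameter, free all round from here to the shoulder. The ram barrel's near face is 114 mm and the palm knob's edge 109 mm from this end, so that an upright gripper has room only over the horn's outer third.
- ram (a joint): Travel of the press's ram, palm knob and punch in m: 0 = up, 0.012 = down at its stop, where the punch meets the bangle's band. A return spring pushes it up: about 3.5 N to start it moving, 10.5 N at the stop.
- knob_top (a point): Centre of the top of the black palm knob (mushroom, 42 mm diameter) on the ram, 263 mm above the bench when up; press straight down. Below it the ram runs in a round barrel of 31 mm diameter, 158 to 212 mm above the bench: to push a bangle home under the barrel, a gripper must lean back about 45 degrees, fingers pointing down and towards the shoulder.
- mould: Bystander: coral red rubber mould block lying on the bench in front of the block and the press, on the robot's side, 85 x 60 x 24 mm, origin under its centre.
- mould_b: Bystander: a second coral red rubber mould block, 85 x 60 x 24 mm, origin under its centre.
- frame: Bystander: rectangular aluminium mould frame lying flat, 105 x 80 x 20 mm, origin under its centre.
- block: Bystander: square dark steel bench block, 65 x 65 x 22 mm, origin under its centre.
- mandrel: Bystander: tapered steel ring mandrel lying along its x axis, 300 mm long, 25 mm thick, origin under its middle.
- pliers: Bystander: small pliers lying flat, 160 mm long, 12 mm high, jaws to its +x, origin under the joint.
There are look-alikes about, which are no part of the job. Leave any green look-alike of the bangle alone.

How it is judged:
By the outcome, as a careful person would: the job done as asked, in the order asked, and still so for the second after the job is handed in, with the robot touching nothing.
It also fails if it takes over 64 s, if anything falls off the work surface, if the arm or the gripper's body presses on something with over 40 N, if the wrist force passes 120 N, or if a joint passes its speed limit or range.

## Working session

There is one attempt and no reset: what is moved stays moved. The work goes in short steps, each a Python script; the robot and the scene stay as the last script left them, time stands still between calls to the robot, and variables do not carry over. Pictures are saved under pics/ and viewed, at most 10 in all, crops included, and the job is handed in when it is done.

```bash
mkdir -p pics; ls; python3 - <<'E'
from rig import robot
import cv2
for n in ("top","side"):
    im=robot.grab_frame(n); cv2.imwrite(f"pics/{n}0.png",im[:,:,::-1]); print(n,robot.camera_info(n))
print(robot.get_state())
E
```

```text
pics
top {'fx': 503.22267808912306, 'fy': 503.22267808912306, 'cx': 314.7671654873675, 'cy': 198.1997853711725, 'rvec': array([ 2.12186409, -2.12836312,  0.20809205]), 'tvec': array([0.05204249, 0.59105172, 1.67998728])}
side {'fx': 387.0045157512702, 'fy': 387.0045157512702, 'cx': 317.1021658414952, 'cy': 200.3987527779927, 'rvec': array([ 0.20157804, -2.79834267,  1.25898012]), 'tvec': array([0.57499711, 0.15244826, 1.25153321])}
{'time': 0.1, 'qpos': array([-1.29353598,  0.41788616, -0.0102888 ,  1.6140738 ,  0.0046762 ,
        1.1106603 , -0.05301082]), 'joint_vel': array([-4.83062033e-04,  2.86110639e-04,  1.01080381e-03, -1.57088659e-03,
       -5.98461531e-04,  3.02033199e-05, -1.90192540e-03]), 'effort': array([ 1.01493595e-03, -8.52586985e+01,  6.39818385e-01, -4.26694071e+01,
       -4.88994189e-02,  1.64774474e-02,  1.42971749e-04]), 'ee_pos': array([0.19578796, 0.59324024, 0.22392232]), 'tool_rot': array([[-9.49616324e-01,  3.13414698e-01, -2.51740317e-04],
       [ 3.13414793e-01,  9.49615830e-01, -9.71639403e-04],
       [-6.54694805e-05, -1.00158378e-03, -9.99999496e-01]]), 'force': array([-0.68767179, -0.38117747, -0.49675952]), 'moment': array([-0.02358226,  0.0385324 ,  0.00515441]), 'grasp_force': 0.0, 'opening': 0.09430102298134894}
```

View pics/top0.png

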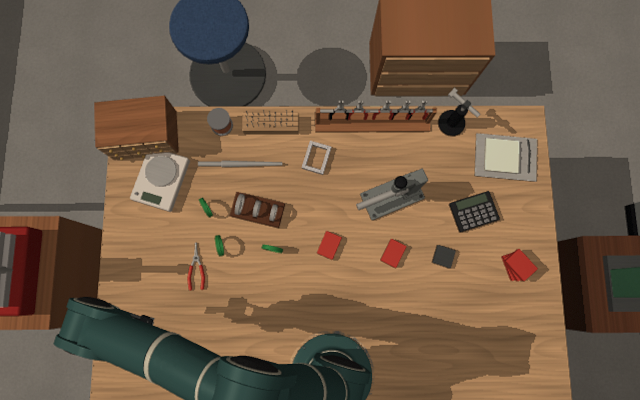

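View pics/side0.png

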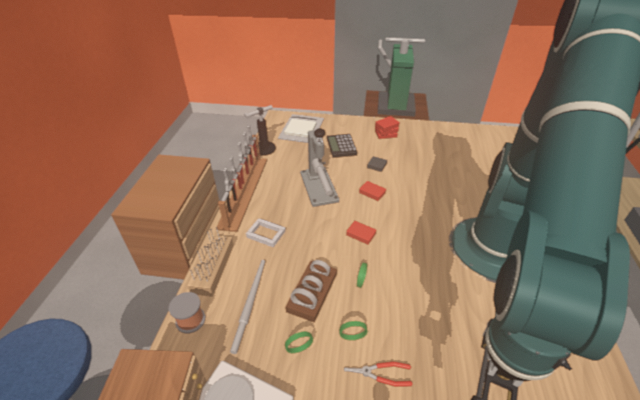

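The top view shows the rack around (258,210) with three bangles, and the press around (395,193) with its knob at (400,184) and its horn tip to the left, near (360,205). In the side view the rack is at (312,288) and the press at (320,180). I'll enlarge both.

```bash
python3 - <<'E'
import cv2,numpy as np
t=cv2.imread("pics/top0.png");s=cv2.imread("pics/side0.png")
def c(im,x,y,w,h): return cv2.resize(im[y:y+h,x:x+w],(400,300),interpolation=cv2.INTER_CUBIC)
o=np.vstack([np.hstack([c(t,220,180,80,60),c(t,350,155,80,60)]),np.hstack([c(s,272,245,80,60),c(s,280,120,120,90)])])
cv2.imwrite("pics/crop0.png",o)
E
```

```text
(no output)
```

View pics/crop0.png

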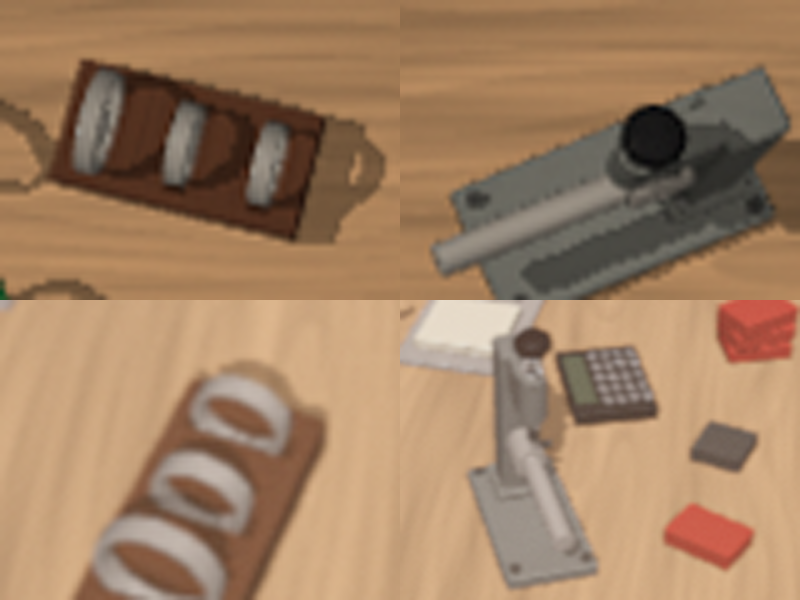

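```bash
cat > h.py <<'E'
import numpy as np,cv2,json
from rig import robot
from scipy.optimize import least_squares
def proj(n,P,info=None):
    i=info or robot.camera_info(n)
    K=np.array([[i['fx'],0,i['cx']],[0,i['fy'],i['cy']],[0,0,1]])
    return cv2.projectPoints(np.array(P,float).reshape(-1,3),i['rvec'],i['tvec'],K,None)[0][:,0]
def place(p,L):
    c,s=np.cos(p[2]),np.sin(p[2]); L=np.array(L,float)
    return np.c_[p[0]+c*L[:,0]-s*L[:,1],p[1]+s*L[:,0]+c*L[:,1],L[:,2]]
def fit(obs,p0):
    # obs: (cam, local xyz, uv)
    f=lambda p: np.concatenate([proj(o[0],place(p,[o[1]]),o[3] if len(o)>3 else None)[0]-o[2] for o in obs])
    r=least_squares(f,p0,loss='soft_l1'); return r.x,f(r.x).reshape(-1,2).round(1)
E
cat > m.py <<'E'
from h import *
T=lambda x,y:(220+x/5,180+y/5); T2=lambda x,y:(350+(x-400)/5,155+y/5)
S=lambda x,y:(272+x/5,245+(y-300)/5); S2=lambda x,y:(280+(x-400)*.3,120+(y-300)*.3)
press=[('top',(0,0,.255),T2(654,136)),('top',(-.13,0,.093),T2(438,259)),('top',(-.09,.0525,.018),T2(452,193)),
('side',(0,0,.255),S2(533,344)),('side',(-.13,0,.093),S2(566,545)),('side',(-.09,.0525,.018),S2(510,585)),('side',(-.09,-.0525,.018),S2(597,570))]
for y0 in (-.3,.3):
  for a in (-.4,-1.2,-2,.4,1.2,2,2.8):
    r=fit(press,[.6,y0,a])
    if abs(r[1]).max()<8: print('press',r[0]); res=r[1]; 
print(res)
# rack: ends unknown sign irrelevant(symmetric)
rack=[('top',(x,y,.028),T(*uv)) for (x,y),uv in zip([(.044,.088),(.044,-.088),(-.044,-.088),(-.044,.088)],[(82,60),(326,118),(298,242),(50,183)])]
rack+=[('side',(.044,-.088,.028),S(200,372)),('side',(-.044,-.088,.028),S(325,412))]
for a in (-.4,-.2,.2): r=fit(rack,[.6,.2,a]); print('rack',*r)
for y in (.06,0,-.06): print(place(r[0],[(0,y,.049)]), proj('top',place(r[0],[(0,y,.086)])).round(1))
E
python3 m.py
```

```text
press [ 0.60133623 -0.21073159 -1.17869308]
press [ 0.60133624 -0.21073159 -1.17869291]
press [ 0.60133623 -0.21073159 -1.17869303]
press [ 0.60133623 -0.21073159 -1.17869308]
press [ 0.60133623 -0.21073159 -1.17869309]Traceback (most recent call last):
  File "m.py", line 8, in <module>
    r=fit(press,[.6,y0,a])
  File "h.py", line 14, in fit
    r=least_squares(f,p0,loss='soft_l1'); return r.x,f(r.x).reshape(-1,2).round(1)
    return func(*args, **kwargs)
    result = trf(vector_fun.fun, vector_fun.jac, x0, f0, J0, lb, ub, ftol, xtol,
                 gtol, max_nfev, x_scale, loss_function, tr_solver,
                 tr_options.copy(), verbose, callback=callback_wrapped)
    return trf_no_bounds(
        fun, jac, x0, f0, J0, ftol, xtol, gtol, max_nfev, x_scale,
        loss_function, tr_solver, tr_options, verbose, callback=callback)
    J = jac(x)
    self._update_jac()
    ~~~~~~~~~~~~~~~~^^
    self.J = self.jac_wrapped(xp_copy(self.x), f0=self.f)
             ~~~~~~~~~~~~~~~~^^^^^^^^^^^^^^^^^^^^^^^^^^^^
    J, dct = approx_derivative(
             ~~~~~~~~~~~~~~~~~^
        
[... 485 characters left out ...]
            ^^^^^^^
    f = np.atleast_1d(self.fun(x, *self.args, **self.kwargs))
                      ~~~~~~~~^^^^^^^^^^^^^^^^^^^^^^^^^^^^^^
    return np.atleast_1d(self.fun(x))
                         ~~~~~~~~^^^
    return self.f(x, *self.args, **self.kwargs)
           ~~~~~~^^^^^^^^^^^^^^^^^^^^^^^^^^^^^^
  File "h.py", line 13, in <lambda>
    f=lambda p: np.concatenate([proj(o[0],place(p,[o[1]]),o[3] if len(o)>3 else None)[0]-o[2] for o in obs])
                                ~~~~^^^^^^^^^^^^^^^^^^^^^^^^^^^^^^^^^^^^^^^^^^^^^^^^^
  File "h.py", line 5, in proj
    i=info or robot.camera_info(n)
              ~~~~~~~~~~~~~~~~~^^^
ValueError: time passes only in moves, steps and waits
```

```bash
sed -i 's/    i=info or robot.camera_info(n)/    if info is None and n not in C: C[n]=robot.camera_info(n)\n    i=info or C[n]/; s/^def proj/C={}\ndef proj/' h.py
sed -i 's/for a in (-.4,-1.2,-2,.4,1.2,2,2.8)/for a in (-1.2,)/; s/for y0 in (-.3,.3)/for y0 in (-.2,)/' m.py; python3 m.py
```

```text
press [ 0.60133623 -0.21073159 -1.17869309]
[[-0.6  0.4]
 [-0.9  0.8]
 [-1.1 -0.2]
 [-0.1 -1.5]
 [-0.4 -1.1]
 [-1.  -1.8]
 [ 1.  -2.2]]
rack [ 0.55486514  0.24941226 -0.23602968] [[ 0.1  0.3]
 [-0.   0.1]
 [-0.5 -0.3]
 [-0.  -0.2]
 [-0.9 -0.5]
 [ 1.2 -0.1]]
rack [ 0.55486514  0.24941226 -0.23602968] [[ 0.1  0.3]
 [-0.   0.1]
 [-0.5 -0.3]
 [-0.  -0.2]
 [-0.9 -0.5]
 [ 1.2 -0.1]]
rack [ 0.55486514  0.24941226 -0.23602968] [[ 0.1  0.3]
 [-0.   0.1]
 [-0.5 -0.3]
 [-0.  -0.2]
 [-0.9 -0.5]
 [ 1.2 -0.1]]
[[0.5688958  0.30774871 0.049     ]] [[238.6 203.2]]
[[0.55486514 0.24941226 0.049     ]] [[255.8 207.2]]
[[0.54083449 0.19107582 0.049     ]] [[273.1 211.3]]
```

```bash
cat >> h.py <<'E'
PRESS=np.array([0.6013,-0.2107,-1.1787]); RACK=np.array([0.5549,0.2494,-0.236])
def Rz(a): return np.array([[np.cos(a),-np.sin(a),0],[np.sin(a),np.cos(a),0],[0,0,1.]])
def down(a): # tool y along world angle a, z down
    y=np.array([np.cos(a),np.sin(a),0]); z=np.array([0,0,-1.]); return np.c_[np.cross(y,z),y,z]
def lean(a,flip,t=np.pi/4): # press yaw a: fingers down and to press +x
    z=Rz(a)@[np.sin(t),0,-np.cos(t)]; y=Rz(a)@[0,1.,0]*flip; return np.c_[np.cross(y,z),y,z]
def P(l): return place(PRESS,[l])[0]
def snap(n,f): cv2.imwrite(f"pics/{f}.png",robot.grab_frame(n)[:,:,::-1])
E
python3 - <<'E'
from h import *
def t(n,p,R):
    q=robot.ik(p,R); print(n,np.round(p,3),None if q is None else np.round(q,2))
b=place(RACK,[(0,.06,.052)])[0]
for f in (0,np.pi):
    t('grasp',b,down(RACK[2]+f)); t('grasphi',b+[0,0,.2],down(RACK[2]+f))
    a=PRESS[2]+np.pi/2+f
    t('viewp',P((-.10,0,.33)),down(a)); t('tip',P((-.18,0,.095)),down(a)); t('hang',P((-.085,0,.075)),down(a)); t('knob',P((0,0,.282)),down(a)); t('knobrot',P((0,0,.282)),down(a+np.pi/2))
    for x in (-.13,-.075,-.026): t(f'lean{x}',P((x,0,.107)),lean(PRESS[2],1 if f==0 else -1))
i=robot.camera_info('wrist'); R=cv2.Rodrigues(i['rvec'])[0]; c=-R.T@i['tvec']
s=robot.get_state(); print('cam in tool',s['tool_rot'].T@(c-s['ee_pos']),s['tool_rot'].T@R.T, i['fx'])
E
```

```text
grasp [0.569 0.308 0.052] [-0.81  0.68  0.37  1.69 -0.31  0.83 -0.54]
grasphi [0.569 0.308 0.252] [-0.86  0.46  0.44  1.54 -0.21  1.19 -0.62]
viewp [ 0.563 -0.118  0.33 ] [-0.54  0.34  0.89  1.63 -0.27  1.31  0.79]
tip [ 0.533 -0.044  0.095] [-0.48  0.5   0.63  1.96 -0.4   0.81  0.77]
hang [ 0.569 -0.132  0.075] [-0.44  0.69  0.83  1.85 -0.65  0.89  1.11]
knob [ 0.601 -0.211  0.282] [-0.39  0.58  1.02  1.54 -0.5   1.31  1.08]
knobrot [ 0.601 -0.211  0.282] [-0.31  0.51  0.86  1.53 -0.4   1.28  2.57]
lean-0.13 [ 0.552 -0.091  0.107] [-0.81  0.58  0.62  2.12  0.86  0.62 -0.63]
lean-0.075 [ 0.573 -0.141  0.107] [-0.72  0.6   0.65  2.1   0.89  0.54 -0.58]
lean-0.026 [ 0.591 -0.187  0.107] [-0.64  0.63  0.68  2.06  0.9   0.48 -0.51]
grasp [0.569 0.308 0.052] [-0.42  0.66 -0.18  1.67  0.15  0.83  2.25]
grasphi [0.569 0.308 0.252] [-0.48  0.44 -0.09  1.52  0.04  1.19  2.33]
viewp [ 0.563 -0.118  0.33 ] [-0.66  0.4   1.09  1.63 -0.37  1.33 -2.26]
tip [ 0.533 -0.044  0.095] [-0.77  0.7   1.08  1.97 -0.77  0.96 -2.05]
hang [ 0.569 -0.132  0.075] [-0.57  0.83  1.08  1.86 -0.88  1.02 -1.86]
knob [ 0.601 -0.211  0.282] [-0.42  0.61  1.08  1.54 -0.55  1.33 -2.03]
knobrot [ 0.601 -0.211  0.282] [-0.38  0.57  1.01  1.54 -0.49  1.31 -0.5 ]
lean-0.13 [ 0.552 -0.091  0.107] [-0.37  0.49  0.08  2.11  1.13  0.85  2.32]
lean-0.075 [ 0.573 -0.141  0.107] [-0.3   0.51  0.13  2.08  1.17  0.78  2.37]
lean-0.026 [ 0.591 -0.187  0.107] [-0.24  0.53  0.18  2.05  1.2   0.71  2.42]
cam in tool [ 0.07927994 -0.00069967 -0.16013958] [[ 2.14045016e-04 -9.62583219e-01 -2.70986163e-01]
 [ 9.99999597e-01 -3.01439659e-05  8.96949875e-04]
 [-8.71557496e-04 -2.70986246e-01  9.62582825e-01]] 300.08924822124453
```

```bash
python3 - <<'E'
from h import *
import pickle
robot.move_ptp(P((-.12,0,.30)),down(PRESS[2]+np.pi/2)); robot.pause(.2)
I={'p':robot.camera_info('wrist')}; snap('wrist','wp'); print(robot.get_state()['time'])
b=place(RACK,[(0,.06,.23)])[0]
robot.move_ptp(b,down(RACK[2])); robot.pause(.2)
I['r']=robot.camera_info('wrist'); snap('wrist','wr'); s=robot.get_state(); print(s['time'],s['ee_pos']-b)
pickle.dump(I,open('cam.pkl','wb'))
p=cv2.imread('pics/wp.png');r=cv2.imread('pics/wr.png')
print(proj('w',[P((0,0,.263)),P((-.13,0,.105))],I['p']),proj('w',place(RACK,[(0,.06,.086)]),I['r']))
E
```

```text
3.1167
4.8917 [ 0.00027982 -0.00059662  0.00022288]
[[321.29751603 369.60157037]
 [321.25141709 174.59364864]] [[320.75948042 192.06402522]]
```

View pics/wp.png

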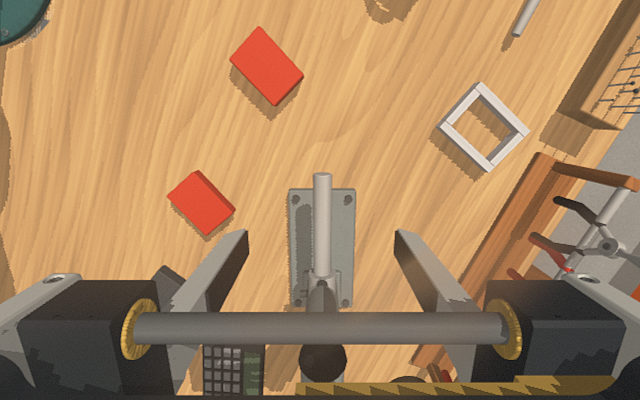

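View pics/wr.png

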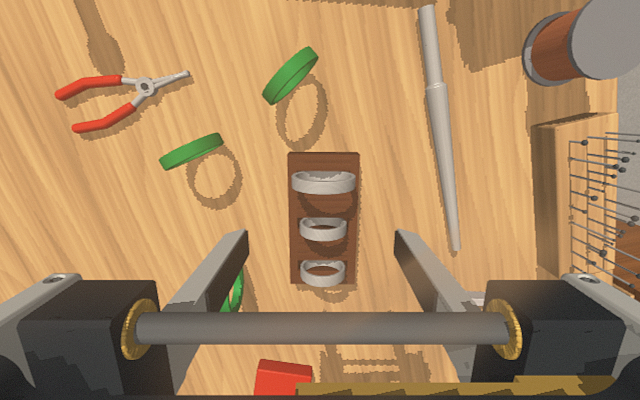

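The wrist view over the press shows the horn tip at about (322,175), the base corners at (290,190) and (355,190), and the knob at about (323,362). The wrist view over the rack shows the large bangle centred at about (323,183), in the +y slot. I'll enlarge both to refine.

```bash
python3 - <<'E'
import cv2,numpy as np
p=cv2.imread('pics/wp.png');r=cv2.imread('pics/wr.png')
f=lambda im,x,y:cv2.resize(im[y:y+150,x:x+100],(400,600),interpolation=cv2.INTER_CUBIC)
cv2.imwrite('pics/crop1.png',np.hstack([f(r,275,145),f(p,273,165)]))
E
```

```text
(no output)
```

View pics/crop1.png

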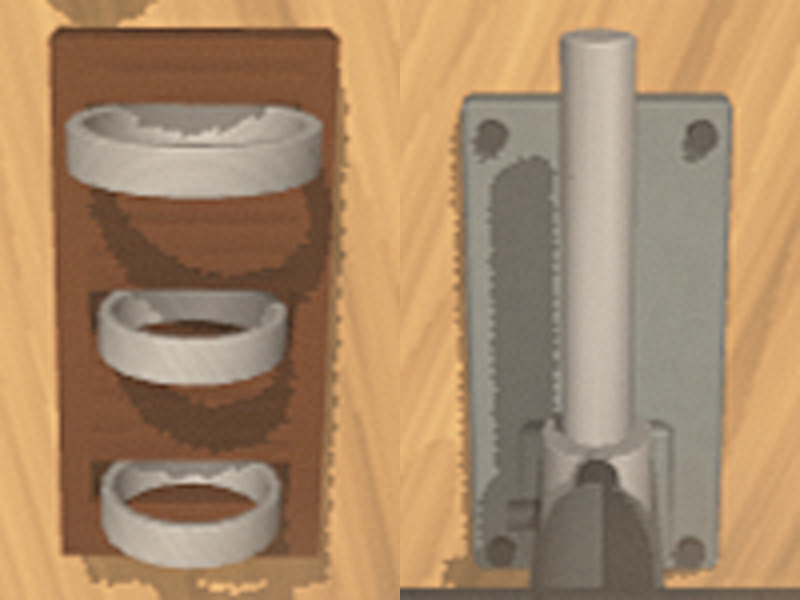

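```bash
cat > m2.py <<'E'
from h import *
import pickle
I=pickle.load(open('cam.pkl','rb'))
A=lambda x,y:((x+.5)/4-.5+275,(y+.5)/4-.5+145); B=lambda x,y:((x-400+.5)/4-.5+273,(y+.5)/4-.5+165)
rack=[('w',(x,y,.028),A(*uv),I['r']) for (x,y),uv in zip([(-.044,.088),(.044,.088),(.044,-.088),(-.044,-.088)],[(52,30),(338,33),(322,556),(62,553)])]
R,res=fit(rack,RACK); print('rack',R,res.tolist())
for s in(-1,1): print([proj('w',place(R,[(s*.037,.06+d,.049)]),I['r'])[0].round(1) for d in (-.007,.007)])
print('obs',A(66,150),A(322,150), 'hoop top near edge', proj('w',place(R,[(0,.053,.086)]),I['r']),A(194,197))
pr=[('w',l,uv,I['p']) for l,uv in [((-.13,0,.093),B(598,36)),((-.09,-.0525,.018),B(465,95)),((-.09,.0525,.018),B(730,96)),((.117,-.0525,.018),B(477,567)),((.117,.0525,.018),B(716,568)),((0,0,.255),(323,362.5))]]
Q,res=fit(pr,PRESS); print('press',Q,res.tolist())
print(proj('w',place(Q,[(.007,0,.105),(.007,0,.112)]),I['p']),B(597,445),'horn tip', place(Q,[(-.13,0,.093)]))
E
python3 m2.py
```

```text
rack [ 0.55897102  0.25442764 -0.24216899] [[-0.7, 0.5], [1.0, 0.2], [-0.2, -0.7], [0.1, -0.2]]
[array([291.7, 185. ]), array([291.5, 173.2])]
[array([355.2, 185.4]), array([355.6, 173.5])]
obs (291.125, 182.125) (355.125, 182.125) hoop top near edge [[323.72830729 193.13549367]] (323.125, 193.875)
press [ 0.60232426 -0.20970303 -1.17810266] [[0.1, -1.3], [-1.5, 0.9], [1.5, 0.6], [-0.8, 1.0], [1.1, 0.8], [-0.1, -1.2]]
[[322.14992739 276.08995   ]
 [322.17129421 278.86946589]] (321.875, 275.875) horn tip [[ 0.55257606 -0.08959842  0.093     ]]
```

```bash
cat >> h.py <<'E'
PRESS=np.array([.6023,-.2099,-1.1783]); RACK=np.array([.5588,.2542,-.2415])
E
python3 - <<'E'
from h import *
b=place(RACK,[(-.0003,.06,.052)])[0]; R=down(RACK[2])
robot.move_linear(b+[0,0,.06],.2,frame=R)
print(robot.move_linear(b,.08,threshold=6)); s=robot.get_state(); print(s['time'],s['ee_pos']-b,s['force'])
robot.gripper_to(0.06); s=robot.get_state(); print(s['time'],s['opening'],s['grasp_force'],s['force'])
robot.move_linear(b+[0,0,.10],.1); s=robot.get_state(); print(s['time'],s['opening'],s['grasp_force'],s['force'])
snap('wrist','w2')
E
```

```text
False
6.5333 [3.06984863e-04 4.31905651e-05 3.87793845e-04] [0.17956541 1.03690118 0.06604887]
6.9833 0.07375736668748333 30.000722560216673 [-0.38333342 -0.12384419  2.57453316]
8.1333 0.07367164296975905 29.99980422318913 [-0.38437757  0.45029525 -1.5598055 ]
```

View pics/w2.png

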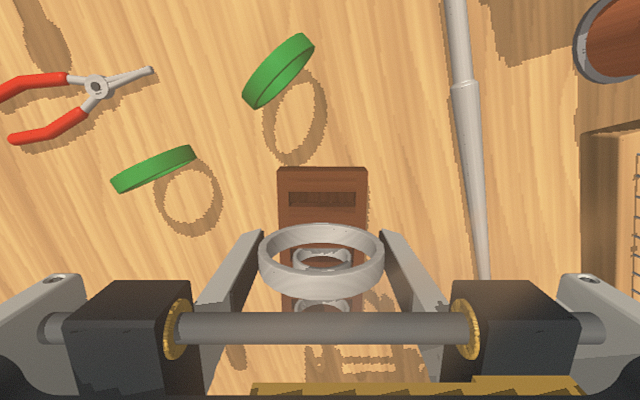

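The picture shows the bangle held at its diameter between the fingers, centred at about (321,262), with both small bangles still in their slots. Next I carry it to the horn.

```bash
python3 - <<'E'
from h import *
R=down(PRESS[2]+np.pi/2)
st=lambda n:(lambda s:print(n,round(s['time'],2),s['ee_pos'].round(4),s['force'].round(2),round(s['opening'],4)))(robot.get_state())
b=robot.get_state()['ee_pos']
robot.move_linear(b+[0,0,.06],.2)
robot.move_ptp(P((-.19,0,.21)),R); robot.move_linear(P((-.19,0,.096)),.15); st('pre')
hit=robot.move_linear(P((-.085,0,.096)),.1,threshold=4); st(hit)
if not hit:
    print(robot.move_linear(P((-.085,0,.073)),.03,threshold=2.5)); st('low')
snap('wrist','w3')
E
```

```text
pre 10.86 [ 0.5301 -0.0343  0.0967] [-0.3  -0.93 -1.32] 0.0733
False 12.06 [ 0.5697 -0.1307  0.096 ] [ 0.13  0.51 -0.91] 0.0736
True
low 12.69 [ 0.5697 -0.1313  0.0761] [0.26 0.27 6.37] 0.0739
```

View pics/w3.png

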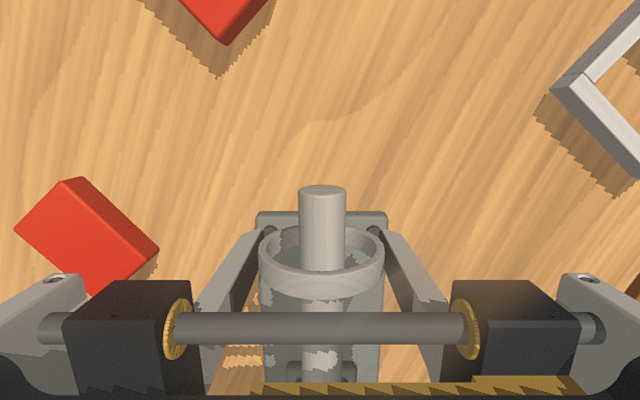

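The picture shows the horn passing through the bangle, with the tip at (322,188) and the bangle at about (321,262). Contact came at the expected height, so I release it and push it home with the gripper leaned.

```bash
python3 - <<'E'
from h import *
def st(n):
    s=robot.get_state(); l=Rz(-PRESS[2])@(s['ee_pos']-[*PRESS[:2],0]); print(n,round(s['time'],2),'press frame',l.round(4),'f',(Rz(-PRESS[2])@s['force']).round(2),round(s['opening'],4))
robot.gripper_to(.094); st('open')
robot.move_linear(P((-.085,0,.23)),.15)
L=lean(PRESS[2],1)
robot.gripper_to(.036); robot.move_ptp(P((-.20,0,.20)),L); robot.move_linear(P((-.155,0,.107)),.15); st('pre'); snap('wrist','w4'); snap('side','s4')
hit=robot.move_linear(P((-.045,0,.107)),.06,threshold=5); st(hit); snap('wrist','w5'); snap('side','s5')
if not hit:
    hit=robot.move_linear(P((-.016,0,.107)),.02,threshold=5); st(hit); snap('wrist','w6'); snap('side','s6')
a=[cv2.imread(f'pics/{f}.png') for f in ('w5','w6','s4','s6') if __import__('os').path.exists(f'pics/{f}.png')]
c=[cv2.resize(i[100:400,120:520],(400,300)) if k<len(a)-2 else cv2.resize(i[130:220,270:390],(400,300),interpolation=cv2.INTER_CUBIC) for k,i in enumerate(a)]
while len(c)<4:c.append(c[0])
cv2.imwrite('pics/comp.png',np.vstack([np.hstack(c[:2]),np.hstack(c[2:])]))
E
```

```text
open 13.28 press frame [-0.0854 -0.0004  0.0759] f [ 0.77 -0.07  0.27] 0.0938
pre 17.49 press frame [-0.1549  0.0002  0.1075] f [ 0.48 -0.81 -0.07] 0.0362
False 19.57 press frame [-4.52e-02  1.00e-04  1.07e-01] f [-0.02 -0.07 -0.03] 0.0361
True 20.64 press frame [-0.0253  0.      0.1066] f [-4.78  0.23  3.04] 0.036
```

View pics/comp.png

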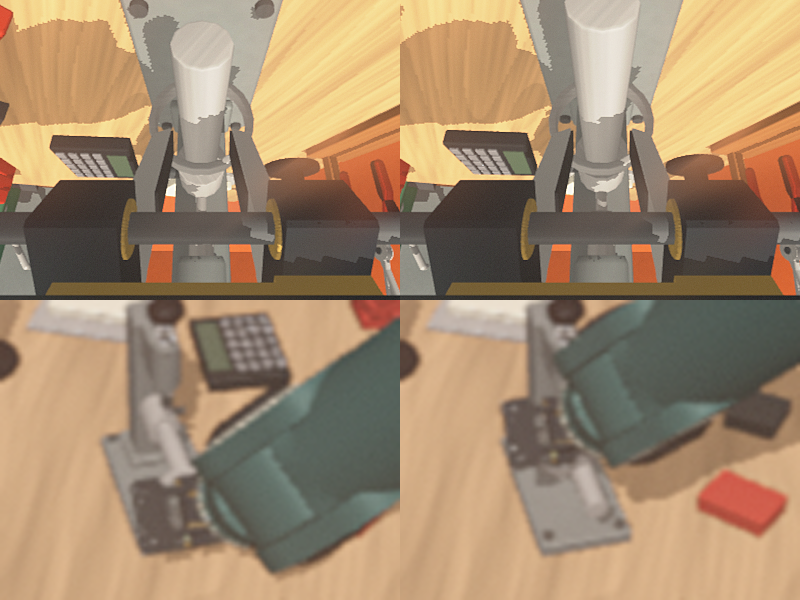

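The composite shows both fingertips straddling the horn and pushing the bangle against the shoulder. The contact x of −25 mm matches the expected −26 mm. I'll back off and check it.

```bash
python3 - <<'E'
from h import *
robot.move_linear(P((-.12,0,.107)),.1); robot.pause(.3)
i=robot.camera_info('wrist'); snap('wrist','w7')
robot.move_linear(P((-.20,0,.20)),.2)
robot.move_ptp(P((-.15,0,.36)),down(PRESS[2]+np.pi/2)); robot.gripper_to(0.0); j=robot.camera_info('wrist'); snap('wrist','w8'); snap('side','s8'); print(robot.get_state()['time'])
a=np.linspace(0,2*np.pi,60); a7,a8=cv2.imread('pics/w7.png'),cv2.imread('pics/w8.png')
b7=a7.copy()
for u in proj('w',place(PRESS,np.c_[0*a-.007,.037*np.cos(a),.073+.037*np.sin(a)]),i): cv2.circle(b7,tuple(int(round(v)) for v in u),0,(0,0,255),-1)
s=cv2.imread('pics/s8.png')
u=proj('w',[P((0,0,.09))],j)[0].astype(int); print(u)
f=lambda im,x,y,w,h:cv2.resize(im[max(y,0):max(y,0)+h,x:x+w],(400,300),interpolation=cv2.INTER_CUBIC)
cv2.imwrite('pics/comp2.png',np.vstack([np.hstack([f(a7,220,130,200,150),f(b7,220,130,200,150)]),np.hstack([f(a8,u[0]-66,min(u[1]-50,300),132,100),f(s,290,135,80,60)])]))
E
```

```text
24.85
[321 264]
```

View pics/comp2.png

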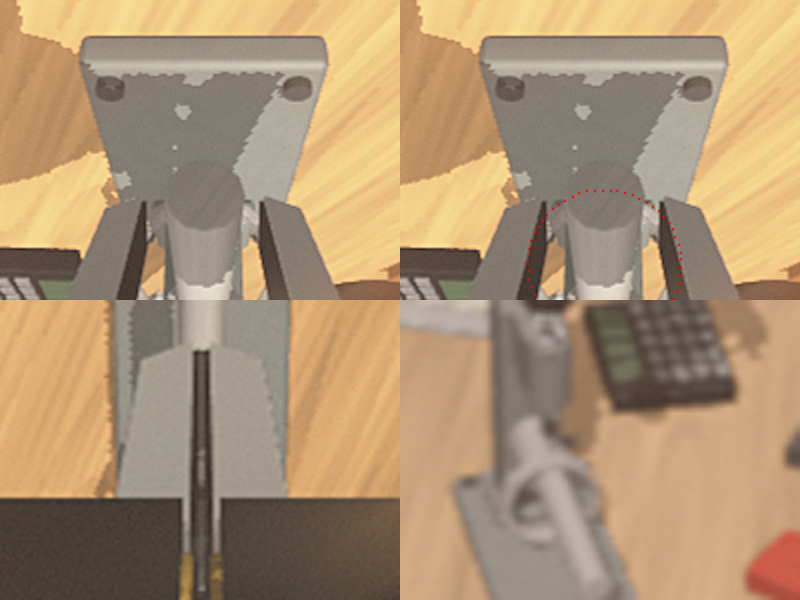

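```bash
python3 - <<'E'
from h import *
a=np.linspace(0,2*np.pi,90)
for off in (0,-.006,-.012):
    u=np.vstack([proj('side',place(PRESS,np.c_[0*a+off+d,.037*np.cos(a),.073+.037*np.sin(a)])) for d in(-.007,.007)])
    print(off,((u.min(0)-[290,135]+.5)*5+[400,300]).round(),((u.max(0)-[290,135]+.5)*5+[400,300]).round())
print('horn tip',(proj('side',[P((-.13,0,.093))])-[290,135]+.5)*5+[400,300])
print((proj('side',[P((0,0,.255))])[0]))
E
```

```text
0 [500. 453.] [602. 546.]
-0.006 [502. 458.] [604. 551.]
-0.012 [504. 463.] [606. 556.]
horn tip [[597.98514068 589.96741423]]
[319.52474837 131.77552807]
```

Side-view bangle extents measured in the crop, (500–600, 450–545), match the home prediction (500–602, 453–546). Now I press the knob.

```bash
python3 - <<'E'
from h import *
st=lambda n:(lambda s:print(n,round(s['time'],2),s['ee_pos'].round(4),s['force'].round(2),round(s['opening'],4)))(robot.get_state())
R=down(PRESS[2]+np.pi/2)
robot.move_ptp(P((0,0,.32)),R); st('above')
robot.move_linear(P((0,0,.290)),.1); robot.pause(.2); st('near')
hit=robot.move_linear(P((0,0,.262)),.015,threshold=22); st(hit); robot.pause(.3); st('held')
E
```

```text
above 25.57 [ 0.6023 -0.2101  0.3199] [ 0.26  0.88 -0.54] 0.0
near 26.22 [ 0.6025 -0.2099  0.2906] [-0.31 -0.12 -0.01] 0.0006
True 27.52 [ 0.6024 -0.21    0.2699] [-3.26  1.96 11.56] 0.0006
held 27.82 [ 0.6025 -0.21    0.2699] [-3.75  2.34 11.71] 0.0002
```

Travel is 12.1 mm and the force jumped at the stop. I'll push a touch firmer to be sure, then let it rise.

```bash
python3 - <<'E'
from h import *
st=lambda n:(lambda s:print(n,round(s['time'],2),s['ee_pos'].round(4),s['force'].round(2)))(robot.get_state())
print(robot.move_linear(P((0,0,.265)),.01,threshold=12)); st('firm'); robot.pause(.3); st('held')
robot.move_linear(P((0,0,.30)),.04); st('up'); robot.move_linear(P((0,0,.40)),.15); robot.pause(.5); snap('side','s9')
a,b=cv2.imread('pics/s8.png'),cv2.imread('pics/s9.png')
d=cv2.absdiff(a,b).max(2)
for n,(x,y,w,h) in dict(hoop=(308,160,30,35),rack=(285,255,60,70),moulds=(340,150,60,95)).items(): print(n,(d[y:y+h,x:x+w]>30).sum(), cv2.absdiff(cv2.imread('pics/side0.png'),b).max(2)[y:y+h,x:x+w].__gt__(30).sum())
E
```

```text
True
firm 28.06 [ 0.6025 -0.21    0.2699] [-3.41  2.14 11.29]
held 28.36 [ 0.6024 -0.21    0.2699] [-3.41  1.84 11.07]
up 29.27 [ 0.6022 -0.2098  0.2997] [0.14 0.52 0.02]
hoop 0 39
rack 0 310
moulds 10 0
```

```bash
python3 -c "
from rig import robot
print(robot.sign_off())"
```

```text
the job is handed in; nothing more can be done
None
```

The large bangle is hanging on the horn against the shoulder; the knob was pressed 12 mm to its stop and released, and the job was handed in at about 31 s.

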